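Hang the dipping basket on the sprung lifting hook

TASK

Pull the sprung lifting hook down by its yellow grip, run it along its rail until the hook is under the dipping basket's red carrying bar and comes up against it, then ease the hook back up so that it takes the basket and lifts it clear of its green drip tray, and let go with the basket hanging still from the fully raised hook. Feel for the bar gently: do not tip the basket in its tray or press hard on it, keep your fingers off the basket and its bar, and never let the hook fly up. Leave the brushes, bowl and bottle standing where they are.

Things in the scene. Friction and masses are not known exactly. Their poses are not given: they have to be found in the camera images.
- stand: Aluminium rail stand, fixed. Origin on the table. The hook travels along the line x = 0 of this frame, parallel to its y (the rail's direction). The rail beam (z 258 to 292 mm) and its two posts (y = -240 and +240 mm) stand at x = +160 mm, on the side away from the robot.
- trolley (a joint): Blue trolley on the rail, m: the hook's shank stands at y = -0.150 + this value in the stand's frame. Runs 0 to 0.300 with light friction (about 0.5 N) and stays where it is left.
- lift (a joint): How far the hook is pulled down, m: 0 is fully up (the spring holds it against its stop), at most 0.110. The spring pulls up with about 10 N at 0 and 13 N at the bottom; let go, the hook flies up.
- grip_post (a point): Foot of the yellow grip, a round upright post 22 mm in diameter, 45 mm tall, on a black disc 60 mm across (fingertips can press on it). Point: post axis at the disc's top, directly above the shank, 290 mm above the table when up. Moves only up/down and along the rail. A 20 mm wide arm joins disc and trolley on the stand's +x side.
- hook: Steel J hook under the grip, 8 mm round bar, in the stand's y-z plane, axes as the stand's. Origin: bar centre line at the shank's lower end, 85 mm below grip_post, 205 mm above the table when up. The foot runs to +y; the upturned tip is 22 mm (centres) from the shank, its top 24 mm above the origin. Mouth 14 mm wide. Lowest steel 4 mm under the origin.
- hook_seat (a point): Where a hooked bar rests: middle of the mouth's floor, on top of the steel, 11 mm towards +y and 4 mm up from the hook's origin.
- tray: Green drip tray, fixed, 113 x 193 mm (x, y), floor 6 mm above the table, rim 14 mm high and 4 mm thick. Origin on the table under its centre.
- basket: Wire dipping basket with standing tiles, 100 x 180 mm (x, y), 55 mm high, 0.6 to 0.8 kg, in the tray, its y within 0.1 rad of the rail's, on the +y side of the hook (where the mouth opens). Origin: centre of its underside. Nothing but the red bail stands above 60 mm. About 4 N sideways at the bar tips it. Hangs slanted up to 0.35 rad.
- bail_zero (a point): Point on the basket 140 mm above its origin. The red carrying bar (8 mm round, along basket x, 90 mm between its two red uprights) has its centre line at this height, but its uprights are clamped firmly to the rims anywhere from 34 mm to the -y side to 34 mm to the +y side of this point. That setting is not measured: it has to be felt or seen.
- brush_pot: White pot with brushes, 76 mm across, 180 mm tall with the brushes. Bystander. Origin: centre of its underside.
- bowl: Blue ceramic bowl, 100 mm across, 50 mm high. Bystander. Origin: centre of its underside.
- bottle: White plastic bottle, 50 mm across, 130 mm tall. Bystander. Origin: centre of its underside.
Not all that is in view belongs to the job. Of the things like the tray, leave any that is brown or pink; of the rest the larger one is meant.

How it is judged:
On the way, in this order (a step that is already met when the one before it is completed fails the run):
1. the hook is pulled down, low enough to go under the carrying bar (value of joint lift above 0.07 m), for 0.1 s.
2. the hook carries the basket's weight, the basket off its tray (contact force between hook and basket above 3 N and height (world z) of basket above 0.03 m and contact force between basket and tray below 0.2 N), for 0.2 s.
At the end, for the whole second after the job is handed in: The hook is fully up (within 12 mm), the basket hangs from it by its bar, its underside more than 45 mm above the table, not touching the tray, slanting less than 0.45 rad, nearly still (under 60 mm/s and 0.6 rad/s), and the robot has let go (value of joint lift below 0.012 m and height (world z) of basket above 0.045 m and contact force between hook and basket above 3 N and contact force between basket and tray below 0.2 N and distance between hook_seat and basket below 0.17 m and angle between basket's own z axis and vertical below 0.45 rad and linear speed of basket below 0.06 m/s and angular speed of basket below 0.6 rad/s).
It fails at once if the hook flies up (faster than 0.35 m/s) (velocity of joint lift below -0.35 m/s).
It fails at once if the basket is tipped (over 0.06 rad) by shoving with the hook still low, before it is lifted (value of joint lift above 0.075 m and angle between basket's own z axis and vertical above 0.06 rad).
It fails at once if the hook presses on the basket with more than 20 N (contact force between hook and basket above 20 N).
It fails at once if the fingers handle the basket or its bar (over 1 N) (contact force between the fingers and basket above 1 N).
It fails at once if the brush pot, bowl or bottle is moved more than 30 mm or tipped (distance of any of brush_pot, bowl, bottle from where it was at the start of the episode above 0.03 m or angle between any of brush_pot, bowl, bottle's own z axis and vertical above 0.3 rad).
It also fails if it takes over 58 s, if anything falls off the work surface, if the arm or the gripper's body presses on something with over 40 N, if the wrist force passes 120 N, or if a joint passes its speed limit or range.

ROBOT

A 6-joint arm with a two-finger parallel gripper is mounted at the origin on the work surface. World frame = base frame: x ahead of the robot, y to its left, z up, the work surface at z = 0. Lengths are in m, angles in rad, forces in N, time in s.
With the tool pointing down it reaches from about 0.325 to 0.775 m from the base axis. Payload 5.5 kg.
Tool frame: the origin (TCP) lies between the finger pads; the fingertips stand 25 mm ahead of it and the grasp point (between the pads) lies 6 mm ahead of it; z points along the fingers, y is the line along which they close (so a half turn about z gives the same grasp; the last joint's range is limited). The gripper opens to 88 mm and grips with 3 to 60 N. Pads are 20 mm wide; open, the fingers measure 115 mm over their backs; the gripper's body (75 mm by 178 mm) begins 61 mm behind the grasp point.
Start: joints at [-1.312, 0.091, 1.231, -0, 1.82, -0.057], TCP at [0.186, -0.57, 0.248] pointing down, gripper open.
Joint ranges: [-2.87, 2.87], [-0.86, 2.18], [0.17, 2.46], [-1.51, 4.65], [0.06, 2.69], [-2.65, 2.65]. Speed limits (rad/s): [2.57, 2.57, 3.01, 3.14, 3.14, 3.14].

INTERFACE

Orientations are given as a rotation vector (axis times angle).
In Python, from bench import manip gives the robot as it stands.
- The arm moves only by the shell command python3 -m crank 'ROWS' [FORCE]. ROWS is a JSON object whose key "moves" holds a list of rows, 1 to 12 of them, each of 5 numbers: dx, dy, dz in a scale on which 1.0 is 0.3 m, then a turn about the tool's z in shares of pi/2 rad (1.0 is pi/2 rad), then the opening from 0.0 (shut) to 1.0 (fully open); each row shifts and turns the commanded pose from where the row before left it, along the tool's axes as they then stand; what a row does not reach is not made up. A row lasts 1/12 s, in which the tool goes at most 0.0417 m and 0.125 rad, less where a joint would pass 70% of its speed; a pose out of reach is approached as far as the arm can. The fingers move at their own pace and stop on an object; FORCE is the grip in N (left out, the last holds). Time passes only in rows, so rows that do not move let the fingers close. It prints the time, the measured TCP pose, the force, the opening and the grip force at its end. Input that does not fit is refused with a message, and nothing moves.
- manip.sense(): the state, without advancing time (a new reading comes with each control period).
- manip.capture(name): name is "side" or "top"; returns a dict with "img" (384x512x3 uint8, red, green, blue), "depth" (384x512 float32, m along the optical axis (not along the pixel's ray), 0 where there is no reading), "vertical_fov" (degrees; the focal length in pixels is half the picture's height over the tangent of half this angle, whatever the lens; pixels are square), "cx", "cy" (the principal point, pixels), "extrinsics" (4x4, takes a point from world to camera coordinates). Camera axes: x right, y up, looking along -z (the intrinsics and any distortion apply to the point x, -y, -z); pixel columns grow to the right and rows downward; lengths in m; the calibration is good to about 2 mm. A picture is of the moment at which its call begins.
- manip.sign_off(): hands the job in; it is judged then, once.
The state is a dict: "t": time; "joints": joint angles; "dq": joint speeds; "joint_torque": joint torques, N m; "position": TCP position; "tool_rot": TCP orientation; "contact_force": force on the tool from outside, world axes, zero at the start; "wrist_torque": the same for the moment, N m; "gripper_width": opening from 0.0 (shut) to 1.0 (fully open); "grip_force": force on a finger pad.
Only numpy, scipy, OpenCV 4.12 (cv2) and the standard library are available. Lean on these libraries where they do the work, as an engineer would, in place of code of your own. Each camera call takes 0.05 s, during which the arm holds its last target. There are 200 camera calls.

## Working session

There is one attempt and no reset: what is moved stays moved. The work goes in short steps, Python scripts to look and compute and a shell command to move; the robot and the scene stay as the last step left them, time stands still between calls to the robot, and variables do not carry over. Pictures are saved under pics/ and viewed, at most 10 in all, crops included, and the job is handed in when it is done.

```bash
mkdir -p pics; ls
cat > h.py <<'E'
import numpy as np, cv2
from bench import manip
def cap(n):
    c=manip.capture(n); np.savez(f'pics/{n}.npz',**{k:np.asarray(v) for k,v in c.items()}); return c
def load(n): return dict(np.load(f'pics/{n}.npz'))
def f(c): return 192/np.tan(np.radians(float(c['vertical_fov']))/2)
def cloud(c):
    d=c['depth']; v,u=np.mgrid[0:384,0:512]; F=f(c)
    P=np.stack([(u-c['cx'])/F*d,-(v-c['cy'])/F*d,-d,np.ones_like(d)],-1)
    return (P@np.linalg.inv(c['extrinsics']).T)[...,:3]
def proj(c,p):
    q=c['extrinsics']@np.r_[p,1]; F=f(c); return c['cx']+F*q[0]/-q[2], c['cy']-F*q[1]/-q[2]
def ray(c,u,v):
    E=np.linalg.inv(c['extrinsics']);F=f(c); return E[:3,3],E[:3,:3]@np.array([(u-c['cx'])/F,-(v-c['cy'])/F,-1])
def onz(c,u,v,z):
    o,d=ray(c,u,v); return o+d*(z-o[2])/d[2]
E
python3 - <<'E'
from h import *
a=cap('side');b=cap('top')
for n,c in(('side',a),('top',b)):
    print(n,list(c.keys()),c['vertical_fov'],c['cx'],c['cy'],np.linalg.inv(c['extrinsics']).round(3).tolist(),(c['depth']==0).mean())
    cv2.imwrite(f'pics/{n}0.png',cv2.resize(c['img'][...,::-1],(800,600)))
print(manip.sense())
E
```

```text
pics
side ['img', 'depth', 'vertical_fov', 'cx', 'cy', 'extrinsics'] 50.833034344529814 256.50001554719177 190.590536403761 [[0.999, 0.012, -0.052, 0.524], [-0.051, 0.519, -0.853, -0.971], [0.017, 0.855, 0.519, 0.847], [0.0, 0.0, 0.0, 1.0]] 0.017786661783854168
top ['img', 'depth', 'vertical_fov', 'cx', 'cy', 'extrinsics'] 51.71691738458139 255.68672701786343 193.4580964738274 [[0.005, 0.983, -0.184, 0.349], [-1.0, 0.006, 0.006, 0.107], [0.007, 0.184, 0.983, 1.512], [0.0, 0.0, 0.0, 1.0]] 0.003936767578125
{'t': 0.1, 'joints': array([-1.31173074e+00,  9.17823186e-02,  1.23171116e+00, -2.89945705e-05,
        1.81978513e+00, -5.66923275e-02]), 'dq': array([-0.00043172, -0.00197898, -0.00335452, -0.00047882, -0.00053991,
       -0.00100135]), 'joint_torque': array([ 1.85604345e-03, -4.47853088e+01, -4.07571852e+01,  6.99286605e-02,
        2.83788174e-02, -1.20086588e-04]), 'position': array([ 0.18626377, -0.57014085,  0.24665132]), 'tool_rot': array([-3.10086869e+00, -4.93659123e-01,  3.11272294e-04]), 'contact_force': array([-0.60590883,  0.73268756,  0.34365261]), 'wrist_torque': array([ 0.04243862, -0.01871865,  0.04588161]), 'grip_force': 0.0, 'gripper_width': 0.9986447377986871}
```

View pics/side0.png

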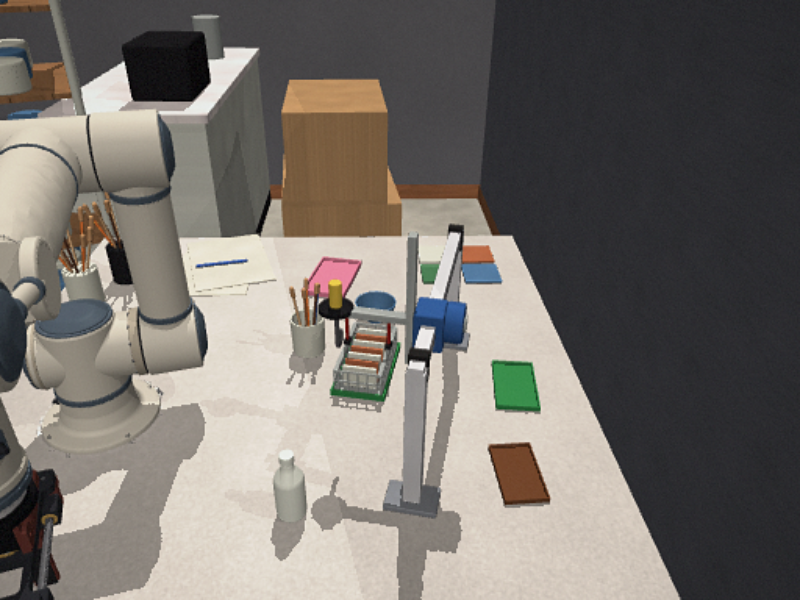

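View pics/top0.png

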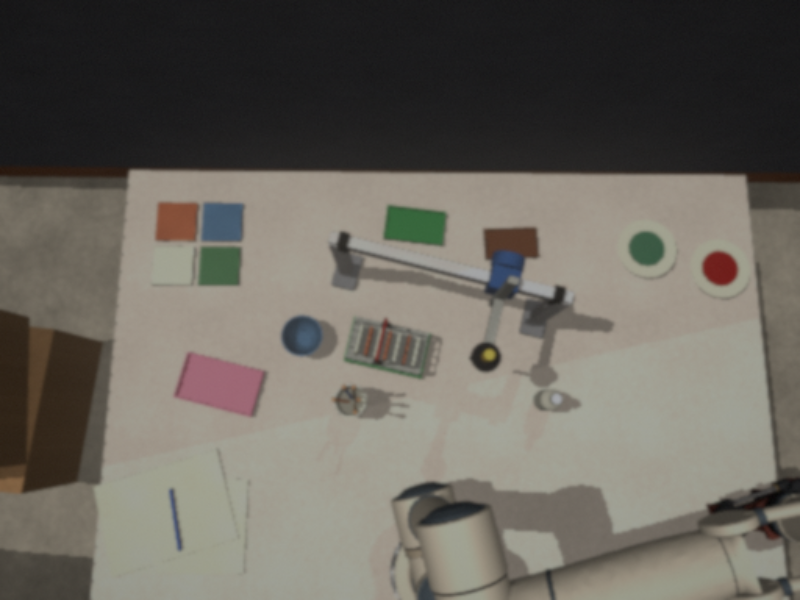

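The top view shows the yellow grip at (487,355) on its black disc, the rail from (340,240) to (570,298) and the basket with its green tray at (390,347). Its red bar is at about (383,340). The bowl is at (302,335), the brush pot at (350,400) and the bottle at (548,400).

Tray candidates: green tray under the basket (390,347), small empty green (415,225), brown (512,243), pink (220,383). I choose the larger green one, which holds the basket. There is only one yellow grip.

Run:
```python
from h import *
cs={n:load(n) for n in('side','top')}
for n,c in cs.items():
    P=cloud(c); hsv=cv2.cvtColor(c['img'],cv2.COLOR_RGB2HSV); H,S,V=[hsv[...,i].astype(int) for i in range(3)]
    X,Y,Z=P[...,0],P[...,1],P[...,2]
    W=(X>.2)&(X<.9)&(abs(Y)<.5)
    print(n)
    def rep(t,m):
        k,l,st,ce=cv2.connectedComponentsWithStats(m.astype(np.uint8))
        for i in range(1,k):
            if st[i,4]>=12:
                q=P[l==i]; print(' ',t,st[i].tolist(),'med',np.median(q,0).round(3),'lo',np.percentile(q,3,axis=0).round(3),'hi',np.percentile(q,97,axis=0).round(3))
    rep('yel',W&(H>20)&(H<34)&(S>150)&(V>90)&(Z>.2))
    rep('disc',W&(V<60)&(Z>.26)&(Z<.31))
    rep('red',W&((H<6)|(H>172))&(S>140)&(Z>.07))
    rep('green',W&(H>50)&(H<80)&(S>110))
    rep('blue',W&(H>98)&(H<120)&(S>120))
    m=W&(Z>.275)&(Z<.31)&(S<40)&(V>90)
    rep('rail',m)
    if n=='top':
        q=P[m&(X>.5)]; print('rail dir',cv2.fitLine(q[:,:2].astype(np.float32),cv2.DIST_HUBER,0,.01,.01).ravel(), len(q))
        m=W&(Z<.03)&(H>50)&(H<80)&(S>110)&(X<.65); print('tray rect',cv2.minAreaRect(P[m][:,:2].astype(np.float32)))
        m=(Z>.045)&(Z<.065)&(X>.3)&(X<.62)&(Y>0)&(Y<.3); rep('bask',m)
    u,v=proj(c,[.45,0,.29]); 
c=cs['side'];i=cv2.resize(c['img'][170:270,180:320,::-1],(784,560),interpolation=cv2.INTER_CUBIC);cv2.imwrite('pics/crop1.png',i)
```

```text
side
  yel [211, 179, 8, 18, 130] med [ 0.47  -0.082  0.316] lo [ 0.461 -0.087  0.293] hi [ 0.479 -0.068  0.334]
  disc [287, 144, 10, 17, 58] med [0.71  0.206 0.296] lo [0.691 0.158 0.266] hi [0.721 0.219 0.3  ]
  disc [204, 191, 22, 15, 204] med [ 0.47  -0.089  0.289] lo [ 0.444 -0.104  0.281] hi [ 0.494 -0.057  0.291]
  disc [261, 222, 15, 13, 111] med [ 0.599 -0.229  0.298] lo [ 0.581 -0.236  0.277] hi [ 0.615 -0.2    0.3  ]
  red [221, 203, 2, 15, 26] med [0.478 0.143 0.097] lo [0.475 0.08  0.072] hi [0.481 0.148 0.16 ]
  red [247, 207, 3, 13, 27] med [0.564 0.124 0.093] lo [0.563 0.12  0.071] hi [0.567 0.13  0.12 ]
  green [212, 219, 44, 38, 207] med [0.529 0.038 0.009] lo [0.449 0.02  0.   ] hi [0.588 0.194 0.015]
  green [315, 231, 31, 32, 832] med [0.83  0.054 0.004] lo [ 0.785 -0.017  0.001] hi [0.872 0.131 0.01 ]
  blue [228, 188, 16, 10, 54] med [0.522 0.359 0.033] lo [0.496 0.327 0.014] hi [0.55  0.373 0.048]
  blue [242, 188, 7, 4, 13] med [0.564 0.368 0.041] lo [0.551 0.357 0.037] hi [0.572 0.376 0.045]
  blue [248, 190, 5, 9, 18] med [0.582 0.34  0.044] lo [0.574 0.29
[... 2360 characters left out ...]
 0.064]
  bask [239, 210, 5, 19, 29] med [0.525 0.152 0.06 ] lo [0.495 0.145 0.056] hi [0.555 0.159 0.064]
  bask [226, 213, 6, 13, 29] med [0.525 0.2   0.059] lo [0.503 0.193 0.052] hi [0.548 0.204 0.062]
  bask [245, 212, 6, 19, 37] med [0.518 0.13  0.06 ] lo [0.489 0.12  0.052] hi [0.551 0.137 0.065]
  bask [251, 213, 6, 19, 34] med [0.515 0.108 0.059] lo [0.482 0.097 0.053] hi [0.547 0.115 0.064]
  bask [257, 214, 6, 19, 33] med [0.507 0.086 0.061] lo [0.478 0.075 0.055] hi [0.54  0.093 0.063]
  bask [263, 216, 6, 19, 34] med [0.502 0.064 0.06 ] lo [0.472 0.053 0.052] hi [0.534 0.071 0.064]
  bask [244, 232, 26, 8, 65] med [0.467 0.089 0.061] lo [0.455 0.049 0.055] hi [0.477 0.137 0.064]
```

View pics/crop1.png

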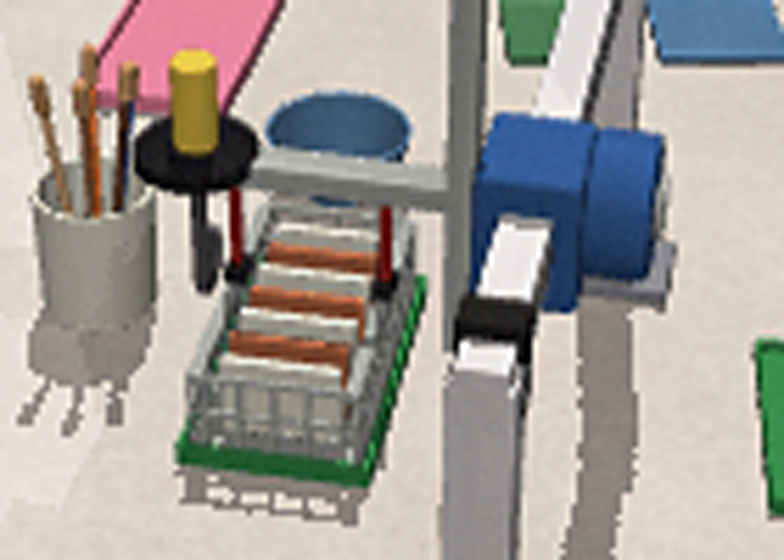

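Crop: the yellow post is at (193,100) on its disc, with the hook below. The red uprights are at (236,225) and (388,250) on the basket in the green tray, so the choice is confirmed. By my fit the rail direction is (0.255,0.967), the grip is at about (0.4695,-0.0705), and the bar's midpoint is at about (0.521,0.137), roughly 0.21 m along the rail. I go up first, then across.

The rows are not in the units I measure in: shifts go in shares of 0.3 m and turns go in shares of pi/2 rad. I convert before sending: -0.039 m / 0.3 = -0.13, 0.03 m / 0.3 = 0.1.

```bash
python3 -m crank '{"moves":[[0, 0, -0.13, 0, 1], [0, 0, -0.13, 0, 1], [0, 0, -0.13, 0, 1], [0, 0, -0.13, 0, 1], [0.1, -0.0917, 0, 0, 1], [0.1, -0.0917, 0, 0, 1], [0.1, -0.0917, 0, 0, 1], [0.1, -0.0917, 0, 0, 1], [0.1, -0.0917, 0, 0, 1], [0.1, -0.0917, 0, 0, 1], [0.1, -0.0917, 0, 0, 1]]}' 40
python3 -m crank '{"moves":[[0.1, -0.0917, 0, 0, 1], [0.1, -0.0917, 0, 0, 1], [0.1, -0.0917, 0, 0, 1], [0.1, -0.0917, 0, 0, 1], [0.1, -0.0917, 0, 0, 1], [0.1, -0.0917, 0, 0, 1], [0, 0, 0, 0.0732, 1], [0, 0, 0, 0.0732, 1], [0, 0, 0, 0.0732, 1], [0, 0, 0, 0.0732, 1], [0, 0, 0, 0.0732, 1], [0, 0, 0, 0, 1]]}'
python3 - <<'E'
from h import *
from scipy.spatial.transform import Rotation as R
s=manip.sense();r=R.from_rotvec(s['tool_rot']).as_matrix()
print(s['position'],r.round(3),s['contact_force'],s['joints'].round(2)); print(r.T@(np.array([.4695,-.0705,.320])-s['position']))
E
```

```text
t: 1.02
position: [0.3266, -0.3203, 0.4033]
tool_rot: [-3.102, -0.493, 0.0]
contact_force: [-0.0, 0.1, 0.8]
gripper_width: 1.001
grip_force: 0.0
t: 2.02
position: [0.4461, -0.1093, 0.4032]
tool_rot: [-3.114, 0.412, 0.001]
contact_force: [-0.5, -0.3, 0.8]
gripper_width: 1.001
grip_force: 0.0
[ 0.44605119 -0.1092965   0.40322627] [[ 0.966 -0.26  -0.001]
 [-0.26  -0.966  0.   ]
 [-0.001  0.    -1.   ]] [-0.47556601 -0.34923432  0.76655382] [-0.31 -0.19  1.22 -0.    2.11  1.52]
[ 0.01261895 -0.04355927  0.08321646]
```

Converted, 0.03 m / 0.3 = 0.1, -0.022 m / 0.3 = -0.0733.

```bash
python3 -m crank '{"moves":[[0.0167, -0.0733, 0, 0, 1], [0.0167, -0.0733, 0, 0, 1], [0, 0, 0, 0, 1], [0, 0, 0.1, 0, 1], [0, 0, 0.1, 0, 1], [0, 0, 0.0667, 0, 1], [0, 0, 0, 0, 1], [0, 0, 0, 0, 1]]}'
python3 - <<'E'
from h import *
c=cap('side'); print(manip.sense()['position'],[proj(c,p) for p in((.4695,-.0705,.335),(.4695,-.0705,.29))])
cv2.imwrite('pics/crop2.png',cv2.resize(c['img'][120:270,140:340,::-1],(800,600),interpolation=cv2.INTER_CUBIC))
E
```

```text
t: 2.68
position: [0.4664, -0.0697, 0.3229]
tool_rot: [-3.116, 0.404, 0.004]
contact_force: [-0.2, 0.5, 0.4]
gripper_width: 1.003
grip_force: 0.0
[ 0.46677485 -0.06976415  0.32459856] [(np.float64(214.0414551994352), np.float64(179.20905397522606)), (np.float64(214.69131089711598), np.float64(194.19727620818128))]
```

View pics/crop2.png

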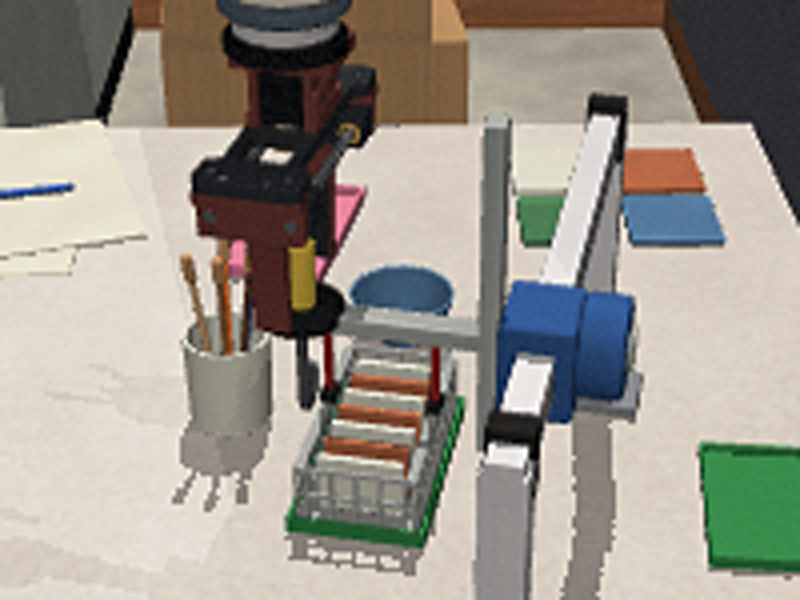

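The open fingers straddle the post, which is at crop (303,275). The near finger is at (273,270), about 5 mm too far to -x. I shift +x 4 mm, go down 4 mm and close.

Converted, 0.004 m / 0.3 = 0.0133.

```bash
python3 -m crank '{"moves":[[0.0133, 0, 0.0133, 0, 1], [0, 0, 0, 0, 0.15], [0, 0, 0, 0, 0.15], [0, 0, 0, 0, 0.15], [0, 0, 0, 0, 0.15], [0, 0, 0, 0, 0.15], [0, 0, 0, 0, 0.15], [0, 0, 0, 0, 0.15]]}' 45
python3 -m crank '{"moves":[[0, 0, 0.0133, 0, 0.15], [0, 0, 0.0133, 0, 0.15], [0, 0, 0.0133, 0, 0.15], [0, 0, 0, 0, 0.15]]}'
```

```text
t: 3.4
position: [0.4708, -0.0704, 0.3197]
tool_rot: [3.115, -0.406, 0.0]
contact_force: [-0.8, 0.2, 0.3]
gripper_width: 0.508
grip_force: 0.0
t: 3.73
position: [0.4711, -0.0705, 0.309]
tool_rot: [3.115, -0.406, 0.005]
contact_force: [0.1, 0.3, 9.4]
gripper_width: 0.24
grip_force: 48.3
```

Converted, 0.012 m / 0.3 = 0.04, 0.01 m / 0.3 = 0.0333.

```bash
python3 -m crank '{"moves":[[0, 0, 0.0267, 0, 0.15], [0, 0, 0.04, 0, 0.15], [0, 0, 0.04, 0, 0.15], [0, 0, 0.04, 0, 0.15], [0, 0, 0.04, 0, 0.15], [0, 0, 0.04, 0, 0.15], [0, 0, 0.0333, 0, 0.15], [0, 0, 0.0267, 0, 0.15], [0, 0, 0.0133, 0, 0.15], [0, 0, 0, 0, 0.15], [0, 0, 0, 0, 0.15]]}'
python3 - <<'E'
from h import *
from scipy.spatial.transform import Rotation as R
s=manip.sense();r=R.from_rotvec(s['tool_rot']).as_matrix();print(r.round(3).tolist(),s['position'],s['joint_torque'][:1])
c=cap('side');P=cloud(c)
cv2.imwrite('pics/crop3.png',cv2.resize(c['img'][140:260,170:330,::-1],(800,600),interpolation=cv2.INTER_CUBIC))
b=cap('top');P=cloud(b);hsv=cv2.cvtColor(b['img'],cv2.COLOR_RGB2HSV).astype(int)
m=((hsv[...,0]<8)|(hsv[...,0]>170))&(hsv[...,1]>90);m[:200]=0;m[235:]=0;m[:,:215]=0;m[:,285:]=0
for v,u in np.argwhere(m):print((u,v),P[v,u].round(3),onz(b,u,v,.148).round(3)[:2],end=';')
E
```

```text
t: 4.65
position: [0.4715, -0.0706, 0.2201]
tool_rot: [3.115, -0.406, 0.008]
contact_force: [-0.9, 0.3, 12.2]
gripper_width: 0.243
grip_force: 49.1
[[0.967, -0.256, 0.005], [-0.256, -0.967, -0.001], [0.005, -0.0, -1.0]] [ 0.47152071 -0.07060017  0.22014398] [-0.06353145]
(np.int64(246), np.int64(205)) [0.564 0.133 0.147] [0.564 0.133];(np.int64(247), np.int64(205)) [0.564 0.129 0.144] [0.564 0.129];(np.int64(246), np.int64(206)) [0.56  0.133 0.148] [0.56  0.133];(np.int64(247), np.int64(206)) [0.561 0.129 0.144] [0.56  0.129];(np.int64(245), np.int64(207)) [0.557 0.136 0.144] [0.557 0.136];(np.int64(246), np.int64(207)) [0.556 0.133 0.155] [0.557 0.133];(np.int64(247), np.int64(207)) [0.563 0.13  0.106] [0.557 0.129];(np.int64(245), np.int64(208)) [0.553 0.136 0.15 ] [0.553 0.136];(np.int64(246), np.int64(208)) [0.552 0.133 0.154] [0.553 0.133];(np.int64(247), np.int64(208)) [0.563 0.13  0.081] [0.553 0.129];(np.int64(245), np.int64(209)) [0.549 0.136 0.152] [0.549 0.136];(np.int64(246), np.int64(209)) [0.55  0.133 0.148] [0.55  0.133];(np.int64(245), np.int64(210)) [0.546 0.136 0.15
[... 1462 characters left out ...]
 np.int64(225)) [0.493 0.146 0.152] [0.494 0.146];(np.int64(241), np.int64(226)) [0.49  0.149 0.147] [0.49  0.149];(np.int64(242), np.int64(226)) [0.49  0.146 0.147] [0.49  0.146];(np.int64(241), np.int64(227)) [0.486 0.149 0.152] [0.487 0.149];(np.int64(242), np.int64(227)) [0.487 0.146 0.15 ] [0.487 0.146];(np.int64(241), np.int64(228)) [0.483 0.149 0.151] [0.483 0.149];(np.int64(242), np.int64(228)) [0.483 0.146 0.147] [0.483 0.146];(np.int64(240), np.int64(229)) [0.479 0.153 0.152] [0.48  0.153];(np.int64(241), np.int64(229)) [0.48  0.149 0.15 ] [0.48  0.149];(np.int64(240), np.int64(230)) [0.477 0.153 0.144] [0.476 0.153];(np.int64(241), np.int64(230)) [0.477 0.149 0.146] [0.476 0.149];
```

View pics/crop3.png

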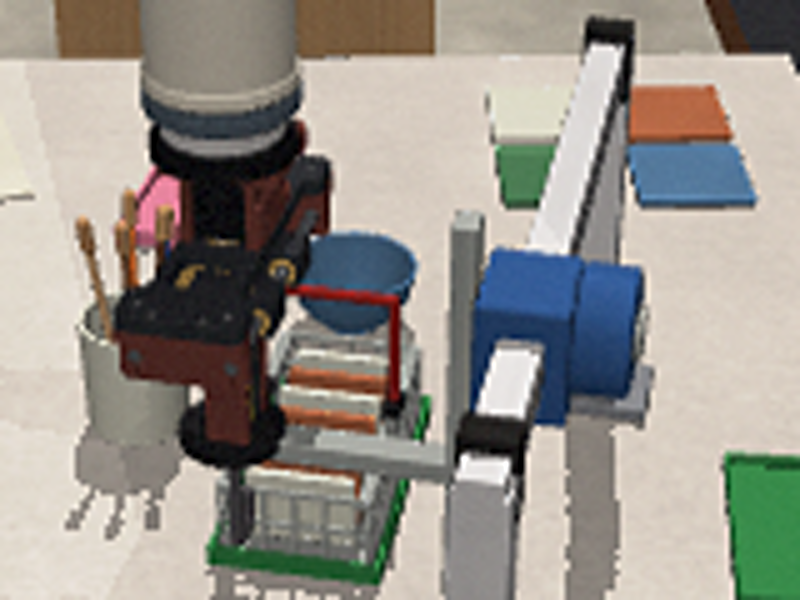

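The red bar is clearly visible, from crop (290,290) to (398,298), and the hook is pulled down. In the top view the bar's midpoint is (0.521,0.139), 0.215 m along the rail from the grip, so contact should come at about 0.207. I check the lift next.

```bash
python3 - <<'E'
from h import *
c=load('side');P=cloud(c);g=c['img'].astype(int)
m=(g.max(-1)<60)&(P[...,0]>.43)&(P[...,0]<.51)&(P[...,2]<.205)&(P[...,2]>.17)&(P[...,1]<-.02)&(P[...,1]>-.12)
q=P[m];v,u=np.nonzero(m);print(m.sum(),u.min(),u.max(),v.min(),v.max(),np.percentile(q,[5,50,95],axis=0).round(4))
for z in(.17,.18,.19,.2):print(z,proj(c,(.4715,-.0706,z)))
E
python3 -m crank '{"moves":[[0, -0.0333, 0, 0, 0.15], [0, -0.0667, 0, 0, 0.15], [0, -0.0667, 0, 0, 0.15], [0, -0.0667, 0, 0, 0.15], [0, -0.0667, 0, 0, 0.15], [0, -0.0667, 0, 0, 0.15], [0, -0.0667, 0, 0, 0.15], [0, -0.0667, 0, 0, 0.15], [0, -0.0333, 0, 0, 0.15], [0, 0, 0, 0, 0.15], [0, 0, 0, 0, 0.15]]}'
```

```text
173 206 226 220 233 [[ 0.4452 -0.1016  0.1874]
 [ 0.4731 -0.0867  0.1941]
 [ 0.4942 -0.0597  0.1971]]
0.17 (np.float64(217.0164422544981), np.float64(231.11314279754043))
0.18 (np.float64(216.89332043447757), np.float64(228.19551737342852))
0.19 (np.float64(216.76904454343799), np.float64(225.25054385662335))
0.2 (np.float64(216.64359827860574), np.float64(222.2778359192858))
t: 5.67
position: [0.5109, 0.0858, 0.22]
tool_rot: [-3.114, 0.402, -0.0]
contact_force: [-10.6, 2.2, 11.7]
gripper_width: 0.243
grip_force: 49.2
```

Converted, -0.008 m / 0.3 = -0.0267, -0.002 m / 0.3 = -0.0067.

```bash
python3 -m crank '{"moves":[[-0.0067, 0, 0.0133, 0, 0.15], [-0.0017, -0.0167, 0, 0, 0.15], [0, -0.0267, 0, 0, 0.15], [0, -0.0267, 0, 0, 0.15], [-0.0017, -0.0267, 0, 0, 0.15], [0, -0.0133, 0, 0, 0.15], [0, 0, 0, 0, 0.15], [0, 0, 0, 0, 0.15]]}'
python3 - <<'E'
from h import *
s=manip.sense();print(s['position'],s['contact_force'],s['wrist_torque'])
c=cap('side');cv2.imwrite('pics/crop4.png',cv2.resize(c['img'][155:245,190:310,::-1],(800,600),interpolation=cv2.INTER_CUBIC))
E
```

```text
t: 6.33
position: [0.5186, 0.1172, 0.2169]
tool_rot: [-3.114, 0.405, -0.01]
contact_force: [1.1, 0.2, 12.6]
gripper_width: 0.242
grip_force: 48.4
[0.51863596 0.11717439 0.2168624 ] [ 1.0845511   0.21214353 12.63003351] [-0.19885206  0.02906206  0.02433211]
```

View pics/crop4.png

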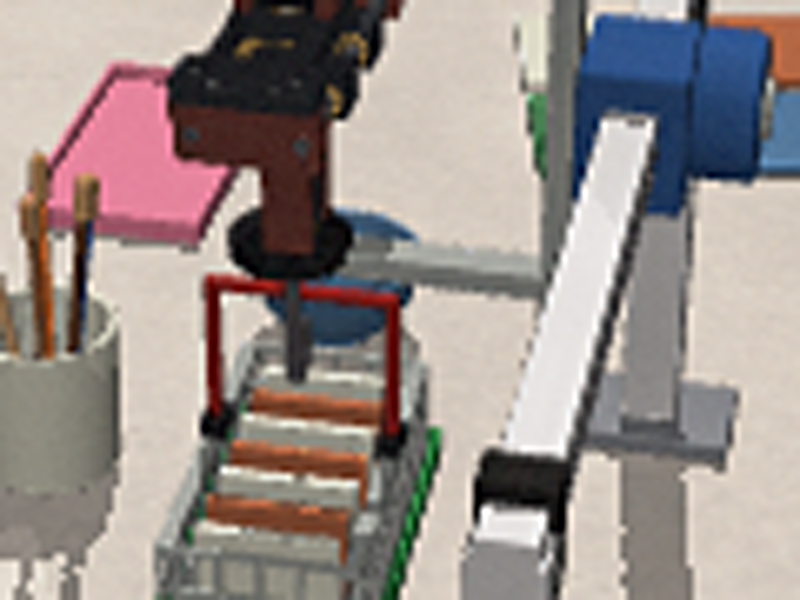

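The shank is at crop (293,330), just in front of the red bar (which spans 210 to 395) and centred between the uprights. The tip is passing underneath. I now feel forward gently.

Converted, -0.004 m / 0.3 = -0.0133, -0.003 m / 0.3 = -0.01.

```bash
python3 -m crank '{"moves":[[0, -0.0133, 0, 0, 0.15], [0, -0.01, 0, 0, 0.15], [0, 0, 0, 0, 0.15], [0, 0, 0, 0, 0.15]]}' | grep -E "pos|contact"
python3 -m crank '{"moves":[[0, -0.0033, 0, 0, 0.15], [0, -0.0033, 0, 0, 0.15], [0, 0, 0, 0, 0.15]]}'| grep -E "pos|contact"
```

```text
position: [0.5203, 0.1238, 0.2169]
contact_force: [0.1, 0.2, 12.4]
position: [0.5208, 0.1257, 0.2169]
contact_force: [-0.1, -0.4, 12.3]
```

Converted, -0.001 m / 0.3 = -0.0033.

```bash
python3 -m crank '{"moves":[[0, -0.0033, 0, 0, 0.15], [0, -0.0033, 0, 0, 0.15], [0, 0, 0, 0, 0.15]]}'| grep -E "pos|contact"; python3 -m crank '{"moves":[[0, -0.0033, 0, 0, 0.15], [0, 0, 0, 0, 0.15]]}'| grep -E "pos|contact"
```

```text
position: [0.5213, 0.1276, 0.2169]
contact_force: [0.6, 1.1, 12.8]
position: [0.5215, 0.1285, 0.2169]
contact_force: [0.1, 0.2, 12.3]
```

Converted, -0.001 m / 0.3 = -0.0033.

```bash
for i in 1 2; do python3 -m crank '{"moves":[[0, -0.0033, 0, 0, 0.15], [0, 0, 0, 0, 0.15]]}'| grep -E "pos|contact";  python3 -m crank '{"moves":[[0, 0, 0, 0, 0.15]]}'| grep -E "contact"; done
```

```text
position: [0.5217, 0.1295, 0.2169]
contact_force: [1.2, -1.0, 12.8]
contact_force: [1.3, 0.3, 12.7]
position: [0.522, 0.1304, 0.2169]
contact_force: [-0.3, -0.9, 12.8]
contact_force: [0.3, 0.0, 12.3]
```

Converted, -0.001 m / 0.3 = -0.0033.

```bash
python3 -m crank '{"moves":[[0, -0.0033, 0, 0, 0.15], [0, 0, 0, 0, 0.15]]}'| grep -E "pos|contact";  python3 -m crank '{"moves":[[0, 0, 0, 0, 0.15]]}'| grep -E "contact"
```

```text
position: [0.5221, 0.1308, 0.2169]
contact_force: [-2.0, -3.3, 12.1]
contact_force: [-0.8, -2.7, 12.7]
```

A reaction of about -3 N along the rail, at the predicted 0.2075 m, shows the shank is against the bar. I back off 3.5 mm so the bar sits mid-mouth, then ease up.

Converted, -0.005 m / 0.3 = -0.0167, -0.003 m / 0.3 = -0.01.

```bash
python3 -m crank '{"moves":[[0, 0.005, 0, 0, 0.15], [0, 0.0067, 0, 0, 0.15], [0, 0, 0, 0, 0.15], [0, 0, -0.0167, 0, 0.15], [0, 0, -0.0167, 0, 0.15], [0, 0, -0.0167, 0, 0.15], [0, 0, -0.0167, 0, 0.15], [0, 0, -0.01, 0, 0.15], [0, 0, 0, 0, 0.15], [0, 0, 0, 0, 0.15]]}'| grep -E "pos|contact"
python3 -m crank '{"moves":[[0, 0, -0.0067, 0, 0.15], [0, 0, -0.0067, 0, 0.15], [0, 0, 0, 0, 0.15]]}'| grep -E "pos|contact"
python3 -m crank '{"moves":[[0, 0, -0.0067, 0, 0.15], [0, 0, -0.0067, 0, 0.15], [0, 0, 0, 0, 0.15]]}'| grep -E "pos|contact"
```

```text
position: [0.5212, 0.1279, 0.2401]
contact_force: [0.4, -0.9, 12.5]
position: [0.5212, 0.1279, 0.2441]
contact_force: [-0.8, -1.2, 13.7]
position: [0.5212, 0.1279, 0.248]
contact_force: [1.0, -0.5, 11.9]
```

Converted, -0.002 m / 0.3 = -0.0067.

```bash
python3 -m crank '{"moves":[[0, 0, -0.0067, 0, 0.15], [0, 0, -0.0067, 0, 0.15], [0, 0, 0, 0, 0.15]]}'| grep -E "pos|contact"
python3 -m crank '{"moves":[[0, 0, -0.0067, 0, 0.15], [0, 0, -0.0067, 0, 0.15], [0, 0, 0, 0, 0.15]]}'| grep -E "pos|contact"
python3 -m crank '{"moves":[[0, 0, -0.0067, 0, 0.15], [0, 0, -0.0067, 0, 0.15], [0, 0, 0, 0, 0.15]]}'| grep -E "pos|contact"
```

```text
position: [0.5211, 0.1279, 0.2506]
contact_force: [1.7, -0.0, 7.2]
position: [0.5211, 0.1278, 0.2541]
contact_force: [1.7, -0.9, 5.4]
position: [0.521, 0.1278, 0.2578]
contact_force: [3.9, -1.7, 5.6]
```

The bar took up load at z 0.250, and about 7 N is now carried. I continue up slowly.

Converted, -0.002 m / 0.3 = -0.0067.

```bash
python3 -m crank '{"moves":[[0, 0, -0.0067, 0, 0.15], [0, 0, -0.0067, 0, 0.15], [0, 0, -0.0067, 0, 0.15], [0, 0, -0.0067, 0, 0.15], [0, 0, -0.0067, 0, 0.15], [0, 0, -0.0067, 0, 0.15], [0, 0, -0.0067, 0, 0.15], [0, 0, -0.0067, 0, 0.15], [0, 0, -0.0067, 0, 0.15], [0, 0, -0.0067, 0, 0.15], [0, 0, 0, 0, 0.15], [0, 0, 0, 0, 0.15]]}'| grep -E "pos|contact"
python3 - <<'E'
from h import *
c=cap('side');cv2.imwrite('pics/crop5.png',cv2.resize(c['img'][155:245,190:310,::-1],(800,600),interpolation=cv2.INTER_CUBIC))
E
```

```text
position: [0.5209, 0.1278, 0.2773]
contact_force: [4.7, -1.4, 4.8]
```

View pics/crop5.png

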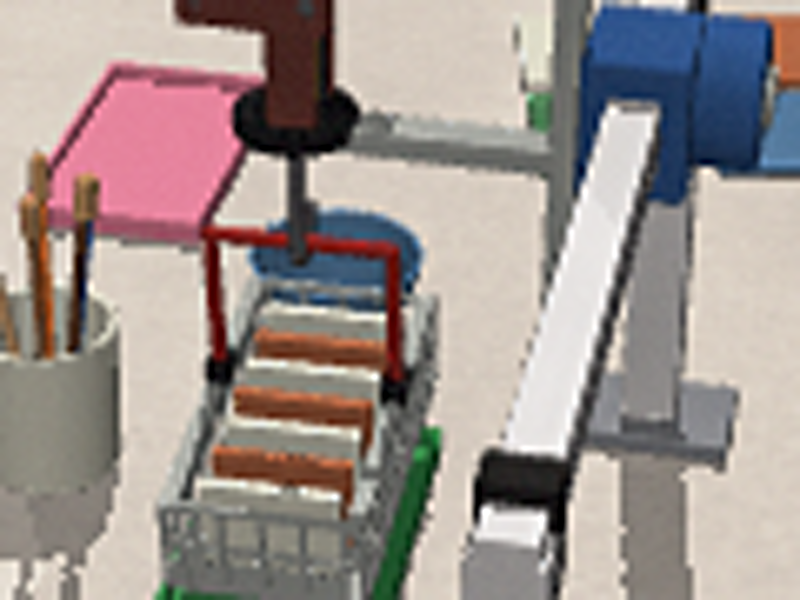

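The basket hangs from the hook by its red bar at crop (300,245), clear of the tray. I continue to the top.

Converted, -0.003 m / 0.3 = -0.01.

```bash
python3 -m crank '{"moves":[[0, 0, -0.01, 0, 0.15], [0, 0, -0.01, 0, 0.15], [0, 0, -0.01, 0, 0.15], [0, 0, -0.01, 0, 0.15], [0, 0, -0.01, 0, 0.15], [0, 0, -0.01, 0, 0.15], [0, 0, -0.01, 0, 0.15], [0, 0, -0.01, 0, 0.15], [0, 0, -0.01, 0, 0.15], [0, 0, -0.01, 0, 0.15], [0, 0, 0, 0, 0.15], [0, 0, 0, 0, 0.15]]}'| grep -E "pos|contact"
python3 -m crank '{"moves":[[0, 0, -0.0067, 0, 0.15], [0, 0, -0.0033, 0, 0.15], [0, 0, 0, 0, 0.15]]}'| grep -E "pos|contact"
python3 -m crank '{"moves":[[0, 0, -0.0067, 0, 0.15], [0, 0, -0.0033, 0, 0.15], [0, 0, 0, 0, 0.15]]}'| grep -E "pos|contact"
```

```text
position: [0.5208, 0.1279, 0.3069]
contact_force: [4.3, -1.6, 4.3]
position: [0.5208, 0.1279, 0.3097]
contact_force: [5.1, -2.1, 4.3]
position: [0.5208, 0.1279, 0.3126]
contact_force: [5.4, -0.9, 4.8]
```

Converted, -0.002 m / 0.3 = -0.0067.

```bash
python3 -m crank '{"moves":[[0, 0, -0.0067, 0, 0.15], [0, 0, 0, 0, 0.15]]}'| grep -E "pos|contact"
python3 -m crank '{"moves":[[0, 0, -0.0067, 0, 0.15], [0, 0, 0, 0, 0.15]]}'| grep -E "pos|contact"
python3 -m crank '{"moves":[[0, 0, -0.0033, 0, 0.15], [0, 0, 0, 0, 0.15]]}'| grep -E "pos|contact"
```

```text
position: [0.5208, 0.1279, 0.3146]
contact_force: [5.3, -1.8, 3.9]
position: [0.5208, 0.1278, 0.3148]
contact_force: [6.1, -1.9, -0.6]
position: [0.5209, 0.1278, 0.3151]
contact_force: [6.7, -1.3, -3.4]
```

The stop is reached (the force changes sign at z 0.3148). I relax the residual forces, let go and retreat upward.

Converted, 0.001 m / 0.3 = 0.0033, 0.0005 m / 0.3 = 0.0017.

```bash
python3 -m crank '{"moves":[[0.0033, 0, 0.0033, 0, 0.15], [0, 0, 0.0017, 0, 0.15], [0, 0, 0, 0, 0.15], [0, 0, 0, 0, 0.15]]}'| grep -E "pos|contact"
python3 -m crank '{"moves":[[0, 0, 0, 0, 0.3], [0, 0, 0, 0, 0.3], [0, 0, 0, 0, 0.4], [0, 0, 0, 0, 0.5], [0, 0, 0, 0, 0.6], [0, 0, 0, 0, 0.8], [0, 0, 0, 0, 0.8], [0, 0, 0, 0, 0.8]]}'
python3 -m crank '{"moves":[[0, 0, -0.0333, 0, 0.8], [0, 0, -0.0667, 0, 0.8], [0, 0, -0.1, 0, 0.8], [0, 0, -0.1, 0, 0.8], [0, 0, -0.0667, 0, 0.8], [0, 0, 0, 0, 0.8], [0, 0, 0, 0, 0.8], [0, 0, 0, 0, 0.8], [0, 0, 0, 0, 0.8], [0, 0, 0, 0, 0.8], [0, 0, 0, 0, 0.8], [0, 0, 0, 0, 0.8]]}'
python3 - <<'E'
from h import *
c=cap('side');P=cloud(c);cv2.imwrite('pics/crop6.png',cv2.resize(c['img'][145:250,180:320,::-1],(800,600),interpolation=cv2.INTER_CUBIC))
E
```

```text
position: [0.5209, 0.1278, 0.3151]
contact_force: [0.6, 0.8, -3.2]
t: 14.27
position: [0.5213, 0.1277, 0.3162]
tool_rot: [-3.115, 0.406, 0.0]
contact_force: [0.6, 0.8, -0.1]
gripper_width: 0.721
grip_force: 0.0
t: 15.27
position: [0.5212, 0.1277, 0.4254]
tool_rot: [3.115, -0.406, -0.002]
contact_force: [-0.1, -0.8, 0.0]
gripper_width: 0.797
grip_force: 0.0
```

View pics/crop6.png

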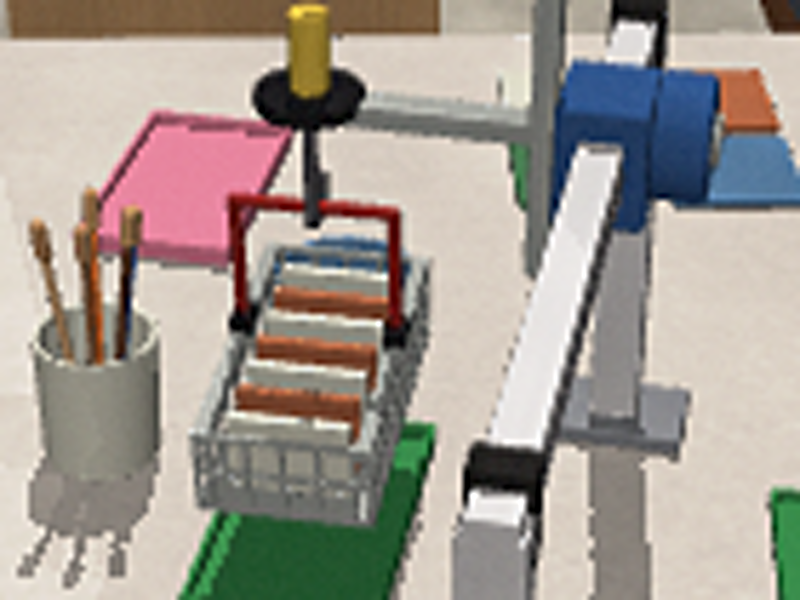

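The basket hangs freely from the fully raised hook at crop (315,205), clear of the tray, and the gripper is away. I let it settle, check for stillness and hand in.

```bash
for i in 1 2 3; do python3 -m crank '{"moves":[[0, 0, 0, 0, 0.8], [0, 0, 0, 0, 0.8], [0, 0, 0, 0, 0.8], [0, 0, 0, 0, 0.8], [0, 0, 0, 0, 0.8], [0, 0, 0, 0, 0.8], [0, 0, 0, 0, 0.8], [0, 0, 0, 0, 0.8], [0, 0, 0, 0, 0.8], [0, 0, 0, 0, 0.8], [0, 0, 0, 0, 0.8], [0, 0, 0, 0, 0.8]]}'>/dev/null; done
python3 - <<'E'
from h import *
I=[cap('side')['img'].astype(float)[175:240,205:265] for _ in range(8)]
print([abs(i-I[0]).mean().round(2) for i in I],[(abs(i-I[0]).max(-1)>60).sum() for i in I])
E
```

```text
[np.float64(0.0), np.float64(1.7), np.float64(1.7), np.float64(1.72), np.float64(1.72), np.float64(1.73), np.float64(1.76), np.float64(1.75)] [np.int64(0), np.int64(2), np.int64(3), np.int64(3), np.int64(3), np.int64(2), np.int64(3), np.int64(3)]
```

Only image noise remains, so it is hanging still.

```bash
python3 -c "
from bench import manip
print(manip.sign_off())"
```

```text
the job is handed in; nothing more can be done
None
```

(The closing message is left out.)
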